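Hang the lift-off guard gate and shut it

ROBOT

A 6-joint arm with a two-finger parallel gripper is mounted at the origin on a cart in front of the work surface, level with it; the furniture and walls round the work are solid. World frame = base frame: x ahead of the robot, y to its left, z up, the work surface at z = 0. Lengths are in m, angles in degrees, forces in N, time in s.
With the tool pointing down it reaches from about 0.35 to 0.875 m from the base axis. Payload 4.2 kg.
Tool frame: the origin (TCP) lies between the finger pads; the fingertips stand 8 mm ahead of it and the grasp point (between the pads) lies 11 mm behind it; z points along the fingers, y is the line along which they close (so a half turn about z gives the same grasp; the last joint's range is limited). The gripper opens to 87 mm and grips with 3 to 60 N. Pads are 19 mm wide; open, the fingers measure 117 mm over their backs; the gripper's body (75 mm by 190 mm) begins 51 mm behind the grasp point.
Start: joints at [-50.214, 22.042, 0.453, 0, -68.411, -14.817], TCP at [0.264, -0.567, 0.231] pointing down, gripper open.
Joint ranges: [-179.83, 179.83], [-69.29, 118.12], [-61.27, 80.66], [-181.25, 117.63], [-171.15, -9.14], [-177.46, 177.46]. Speed limits (degrees/s): [159.86, 159.86, 180, 180, 180, 180].

INTERFACE

Orientations are given as a 3x3 rotation matrix whose columns are the frame's x, y, z axes.
In Python, from station import sense, capture, camera_model, finish_job, find_in gives the robot as it stands. The module is installed in compiled form; this text tells all that it offers.
- The arm moves only by the tool arm_command, never from a script. Its argument "motion" is a list of rows, each a list of 7 numbers: the finger opening in mm, from 0 to 87, then the shift along the tool's x, y, z in mm, then the turn, a rotation vector about the tool's x, y, z in rad. In form: [[jaw, dx, dy, dz, rx, ry, rz], ...]. A call has 1 to 8 rows; each row shifts and turns the commanded pose from where the row before left it, along the tool's axes as they then stand; what a row does not reach is not made up. A row lasts 1/10 s, in which the tool goes at most 50 mm and 8.59 degrees, less where a joint would pass 70% of its speed; a pose out of reach is approached as far as the arm can. A call with a gripper value outside its range is refused whole. The fingers move at their own pace and stop on an object; the grip force is fixed at half the most. Time passes only in rows, so rows that do not move let the fingers close. It gives the time, the measured TCP pose, the force, the opening and the grip force at its end, in the units of the state.
- sense(): the state, without advancing time (a new reading comes with each control period).
- capture(name): name is "side" or "top"; returns the picture (480x640x3 uint8, red, green, blue); there is no depth.
- camera_model(name): a dict with "fx", "fy", "cx", "cy" (pixels), "R" (3x3) and "t" (3): a world point X has camera coordinates R X + t. Camera axes: x right, y down, z forward; pixel columns grow to the right and rows downward; lengths in m; the calibration is good to about 2 mm. A picture is of the moment at which its call begins. camera_model takes no time and is no camera call.
- finish_job(): hands the job in; it is judged then, once.
Trained networks look in the newest picture that a camera, given by its name, has taken for a name from the list of things; names that differ only in an ending like _2 or _b are one class to them, and where a whole thing is asked for, a point or a joint stands for the part that bears it (a point fixed in the world has none). Each returns a list of dicts, best first, with "p" (0 to 1); they miss things now and then, are a little off and sometimes report something else, mostly with a low value. They report only what shows in the picture. A call takes as long as a camera call.
- find_in(target, camera): "location" ([row, column] in pixels, amid what is visible of it).
The state is a dict: "time_s": time; "joints": joint angles; "joint_velocities": joint speeds; "effort": joint torques, N m; "tcp_pos": TCP position; "ee_rot": TCP orientation; "wrist_force": force on the tool from outside, world axes, zero at the start; "moment": the same for the moment, N m; "gripper_width": opening from 0.0 (shut) to 1.0 (fully open); "gripper_force": force on a finger pad.
Only numpy, scipy, OpenCV 4.12 (cv2) and the standard library are available. Lean on these libraries where they do the work, as an engineer would, in place of code of your own. Each camera call takes 0.05 s, during which the arm holds its last target. There are 200 camera calls.

TASK

The guard gate has been lifted off the small feed-roller unit and leans in its slanted rest. Take it out by its black grip, hang it on the unit by lowering both hinge knuckles fully down over the two upright pins (with the gate standing open, since the keeper lip is in the way of a shut gate; lower it, do not drop it), then swing it fully shut, past the sprung roller catch and against its stop under the keeper lip, and let go. Leave the tape measure, the pliers and the oil bottle where they are.

Things in the scene. Friction and masses are not known exactly. Their poses are not given: they have to be found in the camera images.
- unit: Feed-roller unit, fixed: grey base 135 x 225 x 12 mm, two rollers between 127 mm high side and back walls, open in front for the gate. Origin: middle of the underside; x to its back, y to its left (hinge side), z up. The shut gate's plane is x = -50 mm, pins at y +77. Dark hinge post at x -61 to -39, y 99 to 117, 137 mm high. The gate opens to the front: its free edge goes from -y towards -x.
- pin_low (a point): Foot of the lower upright hinge pin, on the top of a lug (18 mm wide, 6 mm thick) that reaches from the hinge post, 25 mm above the bench. The pin is 10 mm in diameter, 18 mm tall, its top 5 mm tapered to 4 mm. The lower knuckle's lower face rests at this point when hung. Axes are the unit's.
- pin_high (a point): Foot of the upper pin, same size, on a like lug, 80 mm straight above pin_low. This lug's underside is 74 mm above pin_low, so the lower knuckle must come in level from the front, above the lower pin's tip and below this lug: gate held 18 to 54 mm (best about 30) above its hung height, then straight down. Axes are the unit's.
- stop (a point): Point on the front face of the stop strip at the latch post, which halts the gate's free edge from behind: unit frame x -44, y -61 mm, 80 mm above the bench; strip y -90 to -56 mm. Axes are the unit's. Just before the stop, an upright roller (16 mm in diameter, x -58, y -70, sprung to the side) gives way to the free edge with about 3 N, then snaps in front of it and keeps it shut.
- keeper (a point): Middle of the underside of the keeper lip, a plate at the top of the latch post, 148 to 152 mm above the bench, unit frame x -59 to -29, y -90 to -48 mm. It lies 8 mm above the panel of the hung, shut gate: the gate cannot be lowered on while shut, but swings in under it when fully down. Axes are the unit's.
- rest: Slanted rest, fixed: grey base 150 x 130 x 12 mm, two dark slotted arms at y +-45 mm. Origin: middle of the base's breadth at bench height, base x -95 to +55; z up. The gate leans in it 35 degrees from vertical, top towards the rest's -x, lower edge behind 15 mm lips; it comes out along its own plane (25 mm frees it). The arms carry the lower 83 mm; the grip is free all round.
- gate_grip (a point): Centre of the gate's black grip: 14 mm thick (x), 60 wide (y), 26 high (z), on the panel's top edge. Gate axes: z up the panel, y towards the hinge edge, x square to the panel, to the unit's back when shut. Panel 130 wide, 120 high, 8 thick, centred 72 mm below here; top edge 12 mm below. Hung, this point is 152 mm above the bench. Weight 0.28 to 0.46 kg.
- gate_knuckle_low (a point): Centre of the lower face of the lower hinge knuckle, a dark tube 20 mm long, 20 mm outside and 12.6 mm inside diameter, open at both ends: 77 mm to +y and 127 mm below gate_grip in the gate's axes.
- gate_knuckle_high (a point): Centre of the lower face of the upper knuckle, same size, 80 mm above the lower one: 77 mm to +y and 47 mm below gate_grip in the gate's axes.
- gate_free_edge (a point): Mid-thickness of the panel near its free edge: 61 mm to -y and 72 mm below gate_grip in the gate's axes. On the shut gate it is 4 mm in front of the point stop. The hung gate turns easily about the pins, with a little friction and up to 4 mm of sag at this edge, and stays where it is left; pushed past the roller catch, it stays shut.
- tape_measure: Tape measure, 58 x 74 x 35 mm, lying in front; leave alone. Origin: middle of the underside.
- pliers: Pliers, 171 mm long, 14 mm high, lying at the front right; leave alone. Origin: middle of the underside.
- oil_bottle: Oil bottle, 48 mm in diameter, 134 mm high, standing at the back; leave alone. Origin: middle of the underside.

How it is judged:
By the outcome, as a careful person would: the job done as asked, in the order asked, and still so for the second after the job is handed in, with the robot touching nothing.
It also fails if it takes over 64 s, if anything falls off the work surface, if the arm or the gripper's body presses on something with over 40 N, if the wrist force passes 120 N, or if a joint passes its speed limit or range.

## Working session

There is one attempt and no reset: what is moved stays moved. The work goes in short steps, Python scripts to look and compute and a tool call to move; the robot and the scene stay as the last step left them, time stands still between calls to the robot, and variables do not carry over. Pictures are saved under pics/ and viewed, at most 10 in all, crops included, and the job is handed in when it is done.

Besides the shell and the picture viewer there is one more tool, called after "Call:" as a command line: name --pt "numbers of a row" for each row, then --argument value for the rest. arm_command: Moves the arm, as the interface text tells. Its arguments: {"type":"object","properties":{"motion":{"type":"array"}},"required":["motion"]}

```bash
mkdir -p pics
python3 - <<'E'
from station import *
import cv2,numpy as np
for c in("side","top"):
    im=capture(c); cv2.imwrite(f"pics/{c}0.png",im[:,:,::-1])
    m=camera_model(c); print(c,{k:np.round(np.array(v),4).tolist() for k,v in m.items()})
    for n in["unit","pin_low","pin_high","stop","keeper","rest","gate_grip","gate_knuckle_low","gate_knuckle_high","gate_free_edge"]:
        print(n,[(np.round(d["location"]).tolist(),round(d["p"],2)) for d in find_in(n,c)[:2]])
s=sense();print(s["time_s"],s["tcp_pos"],s["ee_rot"])
E
```

```text
side {'fx': 572.0557, 'fy': 572.0557, 'cx': 319.6126, 'cy': 232.7592, 'R': [[-0.5964, -0.8027, 0.0047], [-0.6511, 0.4803, -0.5876], [0.4694, -0.3535, -0.8091]], 't': [0.3776, 0.4012, 1.1955]}
unit [([267.0, 244.0], 0.71)]
pin_low [([266.0, 241.0], 0.88)]
pin_high [([267.0, 247.0], 0.73)]
stop [([270.0, 241.0], 0.95), ([204.0, 356.0], 0.18)]
keeper [([268.0, 242.0], 0.56)]
rest [([223.0, 363.0], 0.81), ([269.0, 241.0], 0.72)]
gate_grip [([200.0, 354.0], 0.56)]
gate_knuckle_low [([203.0, 352.0], 0.89)]
gate_knuckle_high [([202.0, 351.0], 0.88)]
gate_free_edge [([202.0, 355.0], 0.82)]
top {'fx': 447.165, 'fy': 447.165, 'cx': 314.4699, 'cy': 231.9683, 'R': [[-0.024, -0.9997, 0.0019], [-0.9853, 0.0234, -0.1692], [0.1691, -0.006, -0.9856]], 't': [0.096, 0.5544, 0.9429]}
unit [([209.0, 243.0], 0.47)]
pin_low [([207.0, 241.0], 0.95)]
pin_high [([209.0, 242.0], 0.85), ([205.0, 392.0], 0.16)]
stop [([208.0, 240.0], 0.59)]
keeper [([210.0, 243.0], 0.68)]
rest [([230.0, 388.0], 0.74), ([323.0, 442.0], 0.64)]
gate_grip [([206.0, 392.0], 0.68)]
gate_knuckle_low [([204.0, 390.0], 0.66)]
gate_knuckle_high [([206.0, 394.0], 0.94), ([208.0, 243.0], 0.24)]
gate_free_edge [([205.0, 395.0], 0.82)]
1.1 [ 0.26387029 -0.56655271  0.23053782] [[-9.06519249e-01 -4.22164484e-01 -6.25044466e-06]
 [-4.22164484e-01  9.06519249e-01  1.17144582e-05]
 [ 7.20720215e-07  1.32580976e-05 -1.00000000e+00]]
```

View pics/side0.png

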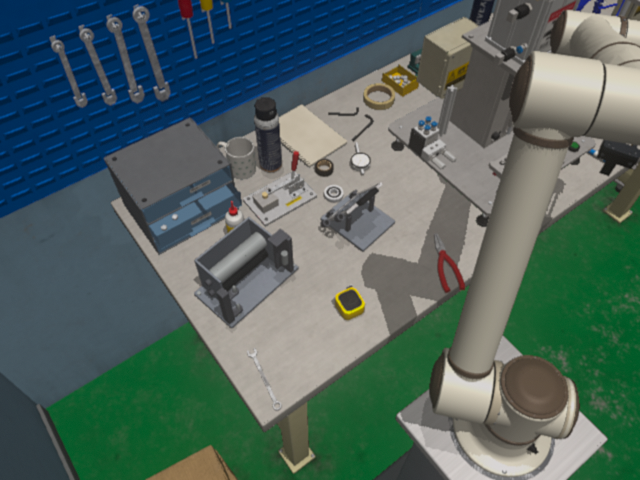

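View pics/top0.png

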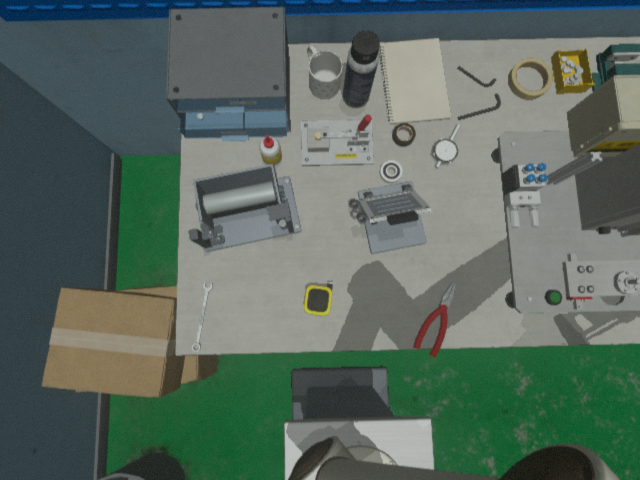

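The side view shows the unit around (row 267, col 244), and the rest with the gate around (210, 358). The top view has them at (210, 243) and (215, 392). I'll zoom in on these areas.

Run:
```python
import cv2,numpy as np
s=cv2.imread("pics/side0.png");t=cv2.imread("pics/top0.png")
def crop(im,r,c,h,w,k):return cv2.resize(im[r:r+h,c:c+w],None,fx=k,fy=k,interpolation=cv2.INTER_CUBIC)
a=np.hstack([crop(s,215,185,120,120,3.333)[:400,:400],crop(s,170,310,80,80,5)])
b=np.hstack([crop(t,155,180,100,133,3)[:300,:399],crop(t,170,340,100,100,4)[:300,:400]])
cv2.imwrite("pics/zs.png",crop(s,165,185,150,215,3.7)[:555,:795])
cv2.imwrite("pics/zt.png",crop(t,160,180,100,260,3.07))
```

```text
(no output)
```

View pics/zs.png

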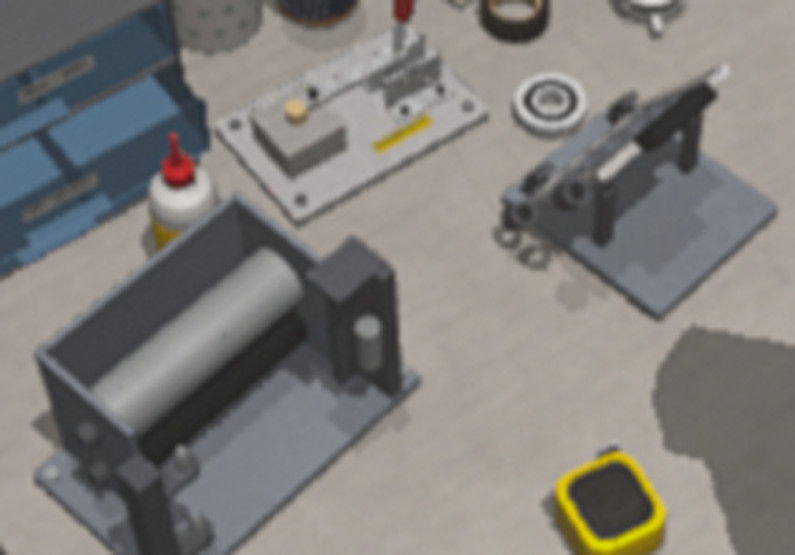

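View pics/zt.png

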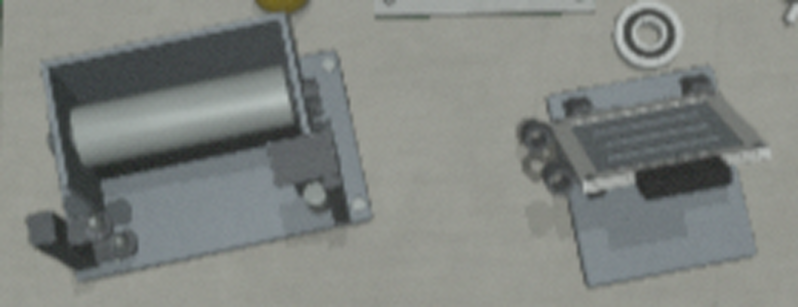

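The side zoom shows the unit's base corner, pins, posts and keeper, and the gate leaning with its knuckles on the left. The top zoom shows the same features. Next I'll fit planar poses from these hand-picked points.

```bash
cat > h.py <<'E'
import numpy as np
from scipy.spatial.transform import Rotation as Ro
from scipy.optimize import least_squares
from station import camera_model
M={c:{k:np.array(v,float) for k,v in camera_model(c).items()} for c in("side","top")}
def proj(c,X):
    m=M[c];p=np.atleast_2d(X)@m["R"].T+m["t"]
    return np.c_[m["fx"]*p[:,0]/p[:,2]+m["cx"],m["fy"]*p[:,1]/p[:,2]+m["cy"]]
S=lambda u,v:(185+u/3.7,165+v/3.7)
T=lambda u,v:(180+u/3.07,160+v/3.07)
Rz=lambda a:Ro.from_euler('z',a).as_matrix()
def report(obs,f):
    for c,p,uv in obs: print(c,p,np.round(f(c,p)-uv,1))
E
python3 - <<'E'
from h import *
# unit
o=[("top",(-67.5,-112.5,12),T(371,215)),("top",(67.5,-112.5,12),T(335,52)),("top",(-67.5,112.5,12),T(78,282)),
("side",(-67.5,-112.5,12),S(418,381)),("top",(-50,77,123),T(95,222)),("top",(-50,77,43),T(120,240)),
("side",(-50,77,123),S(181,450)),("side",(-50,77,43),S(190,514)),
("top",(-44,-69,152),T(303,157)),("side",(-44,-69,152),S(352,268)),("top",(-50,108,137),T(43,226)),("side",(-50,108,137),S(138,473))]
pt=lambda q,p:Rz(q[2])@(np.array(p)/1e3)+[q[0],q[1],0]
f=lambda q:(lambda c,p:proj(c,pt(q,p))[0])
r=least_squares(lambda q:np.concatenate([f(q)(c,p)-uv for c,p,uv in o]),[.55,.15,.1],loss='soft_l1')
print("unit",r.x,np.degrees(r.x[2]));report(o,f(r.x));print("pin_low",pt(r.x,(-50,77,25)))
o=[("top",(-95,65,12),T(588,287)),("top",(-95,-65,12),T(757,255)),("top",(55,-65,12),T(714,66)),("top",(55,65,12),T(548,95)),
("side",(-95,65,12),S(658,318)),("side",(-95,-65,12),S(776,210))]
r=least_squares(lambda q:np.concatenate([f(q)(c,p)-uv for c,p,uv in o]),[.55,-.15,.1],loss='soft_l1')
print("rest",r.x,np.degrees(r.x[2]));report(o,f(r.x));rest=r.x
tilt=Ro.from_euler('y',-35,degrees=True).as_matrix()
print(tilt[:,2])
o=[("top",(0,0,5),T(685,177)),("side",(0,0,5),S(677,115)),
("top",(-4,-65,-12),T(768,157)),("top",(-4,65,-12),T(590,187)),("side",(-4,-65,-12),S(726,72)),
("top",(0,77,-37),T(558,178)),("top",(0,77,-117),T(533,132)),("side",(0,77,-37),S(570,190)),("side",(0,77,-117),S(517,211))]
Rg=lambda q:Rz(q[3])@tilt
g=lambda q:(lambda c,p:proj(c,Rg(q)@(np.array(p)/1e3)+q[:3])[0])
def res(q):return np.concatenate([g(q)(c,p)-uv for c,p,uv in o]+[[(q[3]-rest[2])*100]])
r=least_squares(res,[.52,-.15,.13,rest[2]],loss='soft_l1')
print("gate",r.x,np.degrees(r.x[3]));report(o,g(r.x))
print("grip in rest frame",Rz(-rest[2])@(r.x[:3]-[rest[0],rest[1],0]))
E
```

```text
unit [0.61093867 0.23250341 0.19384932] 11.106748063585378
top (-67.5, -112.5, 12) [2.  0.5]
top (67.5, -112.5, 12) [ 1.5 -1.7]
top (-67.5, 112.5, 12) [ 0.8 -0.3]
side (-67.5, -112.5, 12) [ 2.3 -3.7]
top (-50, 77, 123) [-1.9  0.4]
top (-50, 77, 43) [-1.8  0.6]
side (-50, 77, 123) [-0.4 -0.6]
side (-50, 77, 43) [ 1.3 -0. ]
top (-44, -69, 152) [-1.3  0.6]
side (-44, -69, 152) [-2.1 -0.8]
top (-50, 108, 137) [-1.8  1.2]
side (-50, 108, 137) [-0.2 -0.9]
pin_low [0.54704208 0.29842932 0.025     ]
rest [ 0.61304626 -0.09377444  0.15229298] 8.72574517041774
top (-95, 65, 12) [-0.9  0.2]
top (-95, -65, 12) [-0.2  0.8]
top (55, -65, 12) [-0.1 -0.2]
top (55, 65, 12) [-0.5 -0.2]
side (-95, 65, 12) [ 0.1 -1.7]
side (-95, -65, 12) [ 1.6 -1.7]
[-0.57357644 -0.          0.81915204]
gate [ 0.57100261 -0.09738377  0.12237561  0.15616939] 8.947846982296488
top (0, 0, 5) [-0.5  0.1]
side (0, 0, 5) [-0.  -0.2]
top (-4, -65, -12) [ 0.7 -0.3]
top (-4, 65, -12) [-2.3  0.8]
side (-4, -65, -12) [ 1.5 -0.1]
top (0, 77, -37) [-0.1 -1.6]
top (0, 77, -117) [ 1.1 -0.1]
side (0, 77, -37) [-0.4  0.4]
side (0, 77, -117) [0.1 0.3]
grip in rest frame [-0.04210459  0.00281068  0.12237561]
```

```bash
cat > ov.py <<'E'
import cv2,numpy as np
from h import *
def box(a,b):
    import itertools
    c=np.array(list(itertools.product(*zip(a,b))),float)
    return [(c[i],c[j]) for i in range(8) for j in range(i+1,8) if (np.abs(c[i]-c[j])>0).sum()==1]
def cyl(x,y,z,r):
    a=np.linspace(0,2*np.pi,13);p=np.c_[x+r*np.cos(a),y+r*np.sin(a),0*a+z];return list(zip(p[:-1],p[1:]))
U=box((-67.5,-112.5,0),(67.5,112.5,12))+box((-61,99,12),(-39,117,137))+box((-59,-90,148),(-29,-48,152))+cyl(-50,77,43,2)+cyl(-50,77,123,2)+cyl(-50,77,25,5)+cyl(-50,77,105,5)
def draw(im,c,segs,fn,r,cc,h,w,k):
    z=cv2.resize(im[r:r+h,cc:cc+w],None,fx=k,fy=k,interpolation=cv2.INTER_CUBIC)
    for a,b in segs:
        p=proj(c,[fn(a),fn(b)]);p=((p-[cc,r]+.5)*k-.5)
        cv2.line(z,*[tuple(int(round(v*8)) for v in q) for q in p],(0,255,255),1,cv2.LINE_AA,3)
    return z
E
python3 - <<'E'
from ov import *
q=[0.61094,.2325,.19385];pt=lambda p:Rz(q[2])@(np.array(p)/1e3)+[q[0],q[1],0]
a=draw(cv2.imread("pics/top0.png"),"top",U,pt,160,185,100,125,4)
b=draw(cv2.imread("pics/side0.png"),"side",U,pt,215,192,112,110,2.7)
a=np.vstack([a,np.zeros((100,500,3),np.uint8)]);
b2=draw(cv2.imread("pics/side0.png"),"side",[],pt,275,205,50,74,4)
b=np.vstack([b,b2[:,:b.shape[1]]]);
h=max(len(a),len(b));m=np.hstack([np.pad(x,((0,h-len(x)),(0,0),(0,0))) for x in(a,b)]);print(m.shape);cv2.imwrite("pics/ov1.png",m)
E
```

```text
Traceback (most recent call last):
ValueError: all the input array dimensions except for the concatenation axis must match exactly, but along dimension 1, the array at index 0 has size 297 and the array at index 1 has size 296
```

Run:
```python
from ov import *
q=[0.61094,.2325,.19385];pt=lambda p:Rz(q[2])@(np.array(p)/1e3)+[q[0],q[1],0]
a=draw(cv2.imread("pics/top0.png"),"top",U,pt,160,185,100,125,4)
b=draw(cv2.imread("pics/side0.png"),"side",U,pt,215,192,112,110,2.7)[:,:296]
b2=draw(cv2.imread("pics/side0.png"),"side",[],pt,275,205,50,74,4)
b=np.vstack([b,b2])
h=max(len(a),len(b));m=np.hstack([np.pad(x,((0,h-len(x)),(0,0),(0,0))) for x in(a,b)]);print(m.shape);cv2.imwrite("pics/ov1.png",m)
```

```text
(502, 796, 3)
```

View pics/ov1.png

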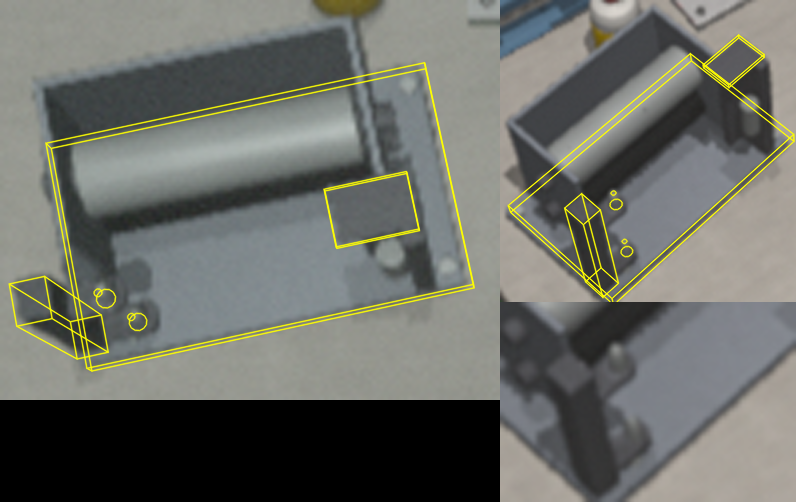

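The overlay fits within about 1–2 px. In the top view the pins sit near (232, 211) and (238, 219). The gate fit agrees with the rest geometry, with its lower corner at z = 12 mm. Moving to the pre-grasp.

```bash
cat > pl.py <<'E'
from h import *
from station import sense
def gateR(yaw,tilt=0): return Rz(np.radians(yaw))@Ro.from_euler('y',-tilt,degrees=True).as_matrix()
def toolR(yaw,tilt=0): g=gateR(yaw,tilt);return np.c_[-g[:,1],-g[:,0],-g[:,2]]
def tcp_for(grip,yaw,tilt=0,up=0): R=toolR(yaw,tilt);return np.array(grip)+(0.011-up)*R[:,2],R
def grip_of(p,R): return p-0.011*R[:,2]
def plan(P,R,n,p0=None,R0=None):
    s=sense()
    p0=np.array(s["tcp_pos"]) if p0 is None else p0;R0=np.array(s["ee_rot"]) if R0 is None else R0
    rv=Ro.from_matrix(R0.T@R).as_rotvec()/n; D=Ro.from_rotvec(rv).as_matrix()
    # constant tool-frame shift d per row (shift along axes before turn)
    A=sum(R0@np.linalg.matrix_power(D,i) for i in range(n)); d=np.linalg.solve(A,P-p0)*1e3
    print("n",n,"d",np.round(d,1),"rv",np.round(rv,4),"|d|",round(np.linalg.norm(d),1),"deg",round(np.degrees(np.linalg.norm(rv)),2))
E
python3 - <<'E'
from pl import *
G=[.571,-.0974,.1224]
P,R=tcp_for(G,8.8,35,.11);print(P);plan(P,R,16)
E
```

```text
[ 0.51488437 -0.10608716  0.20349605]
n 16 d [-34.7   2.2   3.6] rv [ 0.0327 -0.0246 -0.0779] |d| 35.0 deg 5.04
```

Call:
arm_command --pt "60 -8 17 0 0 0 0" --pt "60 -17 36 0 0 0 0" --pt "60 -17 36 0 0 0 0" --pt "60 -17 36 0 0 0 0" --pt "60 -17 36 0 0 0 0" --pt "60 -17 36 0 0 0 0" --pt "60 -17 36 0 0 0 0" --pt "60 -17 36 0 0 0 0"

```text
time_s: 1.9
tcp_pos: [0.2651, -0.2678, 0.2307]
ee_rot: [[-0.907, -0.422, 0.001], [-0.422, 0.907, -0.0], [-0.001, -0.001, -1.0]]
wrist_force: [1.8, 0.7, 0.4]
gripper_width: 0.688
gripper_force: 0.0
```

Run:
```python
from pl import *
P,R=tcp_for([.571,-.0974,.1224],8.8,35,.11);s=sense();print(s["tcp_pos"],s["time_s"]);plan(P,R,14)
```

```text
[ 0.26514122 -0.26780111  0.23071497] 1.9
n 14 d [-20.1  -8.9   6.1] rv [ 0.0373 -0.0281 -0.089 ] |d| 22.8 deg 5.76
```

Call:
arm_command --pt "60 -20 -9 6 0.0373 -0.0281 -0.089" --pt "60 -20 -9 6 0.0373 -0.0281 -0.089" --pt "60 -20 -9 6 0.0373 -0.0281 -0.089" --pt "60 -20 -9 6 0.0373 -0.0281 -0.089" --pt "60 -20 -9 6 0.0373 -0.0281 -0.089" --pt "60 -20 -9 6 0.0373 -0.0281 -0.089" --pt "60 -20 -9 6 0.0373 -0.0281 -0.089"

```text
time_s: 2.6
tcp_pos: [0.4154, -0.228, 0.2055]
ee_rot: [[-0.465, -0.828, 0.313], [-0.879, 0.473, -0.055], [-0.103, -0.301, -0.948]]
wrist_force: [0.5, 0.5, -0.2]
gripper_width: 0.689
gripper_force: 0.0
```

Call:
arm_command --pt "60 -20 -9 6 0.0373 -0.0281 -0.089" --pt "60 -20 -9 6 0.0373 -0.0281 -0.089" --pt "60 -20 -9 6 0.0373 -0.0281 -0.089" --pt "60 -20 -9 6 0.0373 -0.0281 -0.089" --pt "60 -20 -9 6 0.0373 -0.0281 -0.089" --pt "60 -20 -9 6 0.0373 -0.0281 -0.089" --pt "60 -20 -9 6 0.0373 -0.0281 -0.089" --pt "60 0 0 0 0 0 0"

```text
time_s: 3.4
tcp_pos: [0.5157, -0.1075, 0.2051]
ee_rot: [[0.155, -0.809, 0.567], [-0.988, -0.126, 0.09], [-0.001, -0.574, -0.819]]
wrist_force: [-0.0, 0.8, -0.4]
gripper_width: 0.691
gripper_force: 0.0
```

Run:
```python
from pl import *
from ov import *
from station import capture
s=sense();print(s["tcp_pos"],np.round(s["joints"],1));G=np.array([.571,-.0974,.1224])
P,R=tcp_for(G,8.8,35,.11);plan(P,R,1)
P,R=tcp_for(G,8.8,35,0);plan(P,R,6)
Rg=gateR(8.8,35);fn=lambda p:Rg@(np.array(p)/1e3)+G
seg=box((-7,-30,-13),(7,30,13))+box((-4,-65,-132),(4,65,-12))+cyl(0,77,-127,10)+cyl(0,77,-107,10)+cyl(0,77,-47,10)+cyl(0,77,-27,10)
ims={c:np.ascontiguousarray(capture(c)[:,:,::-1]) for c in("side","top")}
# model of fingers: small boxes at fingertips
pc,Rc=np.array(s["tcp_pos"]),np.array(s["ee_rot"])
a=draw(ims["side"],"side",seg,fn,140,300,120,100,4)
b=draw(ims["top"],"top",seg,fn,160,340,120,100,4)
cv2.imwrite("pics/pre.png",np.hstack([a,b]))
```

```text
[ 0.51574803 -0.10751399  0.2050507 ] [  3.9   1.7 -35.5  -9.4 -18.1  13. ]
n 1 d [-1.5  1.4  0.9] rv [-0.0003  0.0021  0.001 ] |d| 2.3 deg 0.14
n 6 d [-0.2  0.2 18.5] rv [-0.      0.0004  0.0002] |d| 18.5 deg 0.02
```

View pics/pre.png

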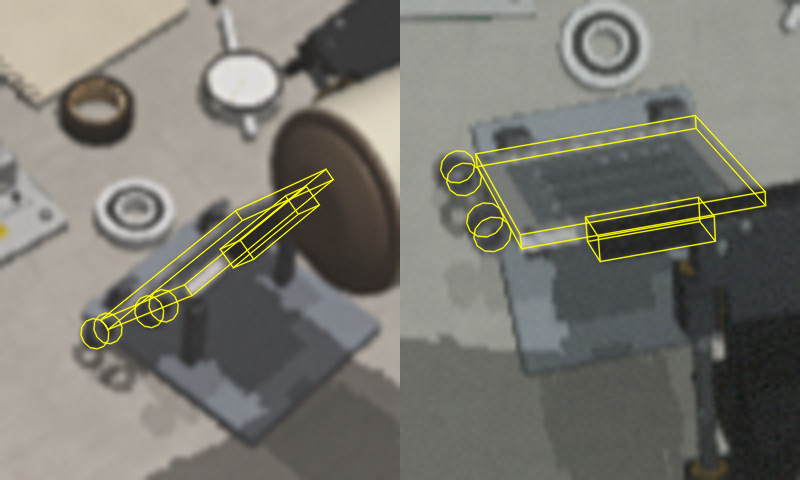

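Run:
```python
from pl import *
s=sense();p,R=np.array(s["tcp_pos"]),np.array(s["ee_rot"])
for n,o in(("tcp",[0,0,0]),("tip+y",[0,.03,.008]),("tip-y",[0,-.03,.008])):
    q=(proj("top",p+R@o)[0]-[340,160])*4+[400,0];print(n,q)
    print((proj("side",p+R@o)[0]-[300,140])*4)
```

```text
tcp [713.73717344 307.9641467 ]
[355.09806619 184.03165097]
tip+y [711.18014851 356.86732082]
[377.23675744 229.54831531]
tip-y [705.47274649 242.67332269]
[318.30583727 144.62688932]
```

The overlay matches the gate, with the grip at about (row 219, col 402) in the top view. The fingers are aligned with it. Advancing and gripping.

Call:
arm_command --pt "60 -1 1 20 0 0 0" --pt "60 0 0 25 0 0 0" --pt "60 0 0 25 0 0 0" --pt "60 0 0 20 0 0 0" --pt "60 0 0 14 0 0 0" --pt "60 0 0 7 0 0 0" --pt "60 0 0 0 0 0 0"

```text
time_s: 4.2
tcp_pos: [0.5776, -0.0995, 0.1127]
ee_rot: [[0.153, -0.811, 0.565], [-0.988, -0.123, 0.09], [-0.003, -0.572, -0.821]]
wrist_force: [-0.1, 0.4, 0.7]
gripper_width: 0.689
gripper_force: 0.0
```

Call:
arm_command --pt "0 0 0 0 0 0 0" --pt "0 0 0 0 0 0 0" --pt "0 0 0 0 0 0 0" --pt "0 0 0 0 0 0 0" --pt "0 0 0 0 0 0 0" --pt "0 0 0 0 0 0 0" --pt "0 0 0 0 0 0 0" --pt "0 0 0 0 0 0 0"

```text
time_s: 5.0
tcp_pos: [0.5789, -0.0985, 0.115]
ee_rot: [[0.155, -0.808, 0.569], [-0.988, -0.126, 0.09], [-0.001, -0.576, -0.817]]
wrist_force: [0.9, 1.0, 3.4]
gripper_width: 0.161
gripper_force: 29.9
```

Call:
arm_command --pt "0 0 0 -5 0 0 0" --pt "0 0 0 -8 0 0 0" --pt "0 0 0 -10 0 0 0" --pt "0 0 0 -12 0 0 0" --pt "0 0 0 -12 0 0 0" --pt "0 0 0 -12 0 0 0" --pt "0 0 0 -12 0 0 0" --pt "0 0 0 -10 0 0 0"

```text
time_s: 5.8
tcp_pos: [0.5316, -0.106, 0.1806]
ee_rot: [[0.155, -0.809, 0.567], [-0.988, -0.125, 0.09], [-0.002, -0.574, -0.819]]
wrist_force: [4.0, 1.2, -2.5]
gripper_width: 0.159
gripper_force: 30.0
```

Run:
```python
from pl import *
s=sense();print(s["tcp_pos"],np.round(s["joints"],1),s["gripper_width"]*87,s["wrist_force"])
# targets: gate upright yaw 11 at lift, then open
P,R=tcp_for([.47,-.05,.24],8.8,0);plan(P,R,8)
u=np.array([.61094,.2325]);
for op in (90,80,70):
    yaw=11.1-op; pin=np.array([.5470,.2984]);
    for back in(.08,0):
        A=gateR(11.1);gp=np.r_[pin,0]-gateR(yaw)@[0,.077,0]-A@[back,0,0]; gp[2]=.152+.032
        P2,R2=tcp_for(gp,yaw,0);print(op,back,P2);plan(P2,R2,16,P,R)
```

```text
[ 0.53158241 -0.10603421  0.18064804] [  3.7   5.3 -35.  -11.8 -15.1  15.6] 13.807721540895956 [ 3.95722896  1.184641   -2.49737092]
n 8 d [-8.1  4.2 -8. ] rv [-0.0764  0.0003  0.0001] |d| 12.1 deg 4.38
90 0.08 [0.39293705 0.26817405 0.173     ]
n 16 d [-15.7  16.2   3.5] rv [0.     0.     0.0957] |d| 22.9 deg 5.48
90 0 [0.47144046 0.28357581 0.173     ]
n 16 d [-19.5  12.2   3.5] rv [0.     0.     0.0957] |d| 23.3 deg 5.48
80 0.08 [0.39665916 0.25527849 0.173     ]
n 16 d [-16.   13.9   3.5] rv [0.     0.     0.0848] |d| 21.5 deg 4.86
80 0 [0.47516258 0.27068025 0.173     ]
n 16 d [-19.4   9.7   3.5] rv [0.     0.     0.0848] |d| 21.9 deg 4.86
70 0.08 [0.40256402 0.24322518 0.173     ]
n 16 d [-16.2  11.7   3.5] rv [0.     0.     0.0738] |d| 20.2 deg 4.23
70 0 [0.48106743 0.25862693 0.173     ]
n 16 d [-19.1   7.3   3.5] rv [0.     0.     0.0738] |d| 20.8 deg 4.23
```

Call:
arm_command --pt "0 0 -12 -16 0 0 0" --pt "0 0 -14 -20 0 0 0" --pt "0 0 -14 -20 0 0 0" --pt "0 0 -14 -20 0 0 0" --pt "0 -4 3 -1 -0.04 0 0" --pt "0 -8 6 -2 -0.076 0 0" --pt "0 -8 6 -2 -0.076 0 0" --pt "0 -8 6 -2 -0.076 0 0"

```text
time_s: 6.6
tcp_pos: [0.5027, -0.0822, 0.2667]
ee_rot: [[0.153, -0.935, 0.321], [-0.988, -0.143, 0.053], [-0.004, -0.325, -0.946]]
wrist_force: [0.0, -0.0, -4.1]
gripper_width: 0.158
gripper_force: 30.0
```

Call:
arm_command --pt "0 -8 6 -2 -0.076 0 0" --pt "0 -8 6 -2 -0.076 0 0" --pt "0 -8 6 -2 -0.076 0 0" --pt "0 -8 6 -2 -0.076 0 0" --pt "0 -4 3 -1 -0.038 0 0" --pt "0 0 0 0 0 0 0"

```text
time_s: 7.2
tcp_pos: [0.4717, -0.0504, 0.2708]
ee_rot: [[0.154, -0.988, -0.006], [-0.988, -0.154, 0.002], [-0.003, 0.005, -1.0]]
wrist_force: [-0.9, -0.8, -4.3]
gripper_width: 0.155
gripper_force: 30.0
```

Run:
```python
from pl import *
s=sense();print(s["tcp_pos"],np.round(s["joints"],1),s["gripper_width"]*87,s["wrist_force"])
pin=np.array([.5470,.2984]);A=gateR(11.1)
for op in (80,):
    yaw=11.1-op
    for back,z in((.08,.224),(.08,.184)):
        gp=np.r_[pin,0]-gateR(yaw)@[0,.077,0]-A@[back,0,0]; gp[2]=z
        P2,R2=tcp_for(gp,yaw,0);print(op,back,P2);plan(P2,R2,15)
```

```text
[ 0.47173917 -0.05044584  0.27080817] [ 13.4   5.7 -15.6  -0.2 -69.   -4.5] 13.479933012314437 [-0.85989522 -0.81859772 -4.25743159]
80 0.08 [0.39665916 0.25527849 0.213     ]
n 15 d [-17.1  14.9   3.9] rv [ 0.0004 -0.0001  0.0905] |d| 23.0 deg 5.18
80 0.08 [0.39665916 0.25527849 0.173     ]
n 15 d [-17.1  14.9   6.6] rv [ 0.0004 -0.0001  0.0905] |d| 23.6 deg 5.18
```

Call:
arm_command --pt "0 -17 15 4 0 0 0.09" --pt "0 -17 15 4 0 0 0.09" --pt "0 -17 15 4 0 0 0.09" --pt "0 -17 15 4 0 0 0.09" --pt "0 -17 15 4 0 0 0.09" --pt "0 -17 15 4 0 0 0.09" --pt "0 -17 15 4 0 0 0.09" --pt "0 -17 15 4 0 0 0.09"

```text
time_s: 8.0
tcp_pos: [0.3763, 0.099, 0.2399]
ee_rot: [[-0.54, -0.842, -0.002], [-0.842, 0.54, 0.002], [-0.0, 0.003, -1.0]]
wrist_force: [0.1, -0.7, -3.6]
gripper_width: 0.159
gripper_force: 30.0
```

Call:
arm_command --pt "0 -17 15 4 0 0 0.09" --pt "0 -17 15 4 0 0 0.09" --pt "0 -17 15 4 0 0 0.09" --pt "0 -17 15 4 0 0 0.09" --pt "0 -17 15 4 0 0 0.09" --pt "0 -17 15 4 0 0 0.09" --pt "0 -17 15 4 0 0 0.09" --pt "0 0 0 0 0 0 0"

```text
time_s: 8.8
tcp_pos: [0.3958, 0.2556, 0.2119]
ee_rot: [[-0.93, -0.366, -0.001], [-0.366, 0.93, 0.001], [0.001, 0.002, -1.0]]
wrist_force: [0.1, -0.6, -3.9]
gripper_width: 0.157
gripper_force: 30.0
```

Run:
```python
from pl import *
s=sense();print(s["tcp_pos"],np.round(s["joints"],1),s["gripper_width"]*87,s["wrist_force"])
pin=np.array([.5470,.2984]);A=gateR(11.1);yaw=11.1-80
for back,z in((.08,.224),(.035,.194)):
        gp=np.r_[pin,0]-gateR(yaw)@[0,.077,0]-A@[back,0,0]; gp[2]=z
        P2,R2=tcp_for(gp,yaw,0);plan(P2,R2,2)
```

```text
[0.3958371  0.25556052 0.21187714] [ 5.260e+01  7.900e+00 -2.190e+01 -1.000e-01 -6.020e+01 -1.211e+02] 13.677180450175083 [ 0.14968737 -0.57022507 -3.94648513]
n 2 d [-0.3 -0.3 -0.6] rv [ 0.0008 -0.0004  0.0034] |d| 0.7 deg 0.2
n 2 d [-22.5  -4.3  14.4] rv [ 0.0008 -0.0004  0.0034] |d| 27.1 deg 0.2
```

Call:
arm_command --pt "0 -6 -1 5 0 0 0.003" --pt "0 -10 -2 6 0 0 0.003" --pt "0 -10 -2 6 0 0 0" --pt "0 -10 -2 6 0 0 0" --pt "0 -9 -2 6 0 0 0" --pt "0 0 0 0 0 0 0" --pt "0 0 0 0 0 0 0"

```text
time_s: 9.5
tcp_pos: [0.4412, 0.2625, 0.1839]
ee_rot: [[-0.933, -0.361, -0.001], [-0.361, 0.933, 0.002], [0.0, 0.002, -1.0]]
wrist_force: [-0.0, -0.5, -4.0]
gripper_width: 0.158
gripper_force: 30.0
```

```bash
cat > look.py <<'E'
import sys
from pl import *
from ov import *
from station import capture
def go(name,q,over=True,wins=None):
    s=sense();p,R=np.array(s["tcp_pos"]),np.array(s["ee_rot"])
    g=grip_of(p,R);Rg=np.c_[-R[:,1],-R[:,0],-R[:,2]]
    print("t",s["time_s"],"grip",np.round(g,4),"yaw",np.degrees(np.arctan2(Rg[1,0],Rg[0,0])),"F",np.round(s["wrist_force"],1))
    up=lambda p:Rz(q[2])@(np.array(p)/1e3)+[q[0],q[1],0]
    fn=lambda p:Rg@(np.array(p)/1e3)+g
    seg=[(fn(a),fn(b)) for a,b in box((-4,-65,-132),(4,65,-12))+sum([cyl(0,77,z,10) for z in(-127,-107,-47,-27)],[])]
    seg+=[(up(a),up(b)) for a,b in cyl(-50,77,43,2)+cyl(-50,77,123,2)+cyl(-50,77,105,9)+cyl(-50,77,25,9)]
    I=lambda x:x
    wins=wins or {"side":(240,170),"top":(185,175)}
    out=[]
    for c,(r,cc) in wins.items():
        im=np.ascontiguousarray(capture(c)[:,:,::-1]);cv2.imwrite(f"pics/{name}_{c}.png",im)
        out.append(draw(im,c,seg if over else [],I,r,cc,90,80,5))
    cv2.imwrite(f"pics/{name}.png",np.hstack(out))
E
python3 - <<'E'
from look import *
go("a",[.61094,.2325,.19385])
E
```

```text
t 9.5 grip [0.4412 0.2625 0.1949] yaw -68.84906599927253 F [-0.  -0.5 -4. ]
```

View pics/a.png

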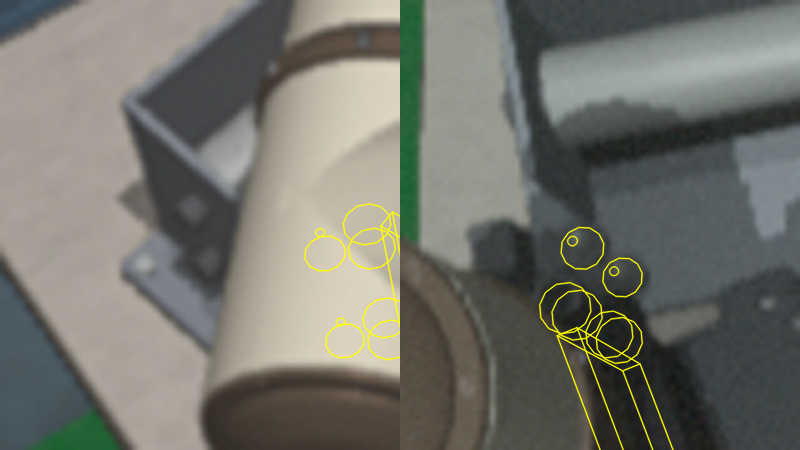

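Only the upper knuckle region shows in the top view, partly in shadow. The side view is blocked by the arm. I'll compare an enhanced crop with the initial one.

Run:
```python
import cv2,numpy as np
def cr(f,r,c,h,w,g):
    z=cv2.imread(f)[r:r+h,c:c+w].astype(float); z=np.clip((z/255)**g*1.0,0,1); z=(z-z.min())/(np.percentile(z,97)-z.min());z=(np.clip(z,0,1)*255).astype(np.uint8)
    z=cv2.resize(z,None,fx=8,fy=8,interpolation=cv2.INTER_CUBIC)
    for i in range(0,w,10): cv2.line(z,(i*8+4,0),(i*8+4,6),(0,255,255),1)
    for i in range(0,h,10): cv2.line(z,(0,i*8+4),(6,i*8+4),(0,255,255),1)
    return z
a=cr("pics/top0.png",222,200,46,50,.7);b=cr("pics/a_top.png",222,200,46,50,.5);c=cr("pics/side0.png",281,215,29,50,.7);d=cr("pics/side0.png",199,320,29,50,.7)
cv2.imwrite("pics/cmp.png",np.vstack([np.hstack([a,b]),np.hstack([c,d])]))
```

```text
(no output)
```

View pics/cmp.png

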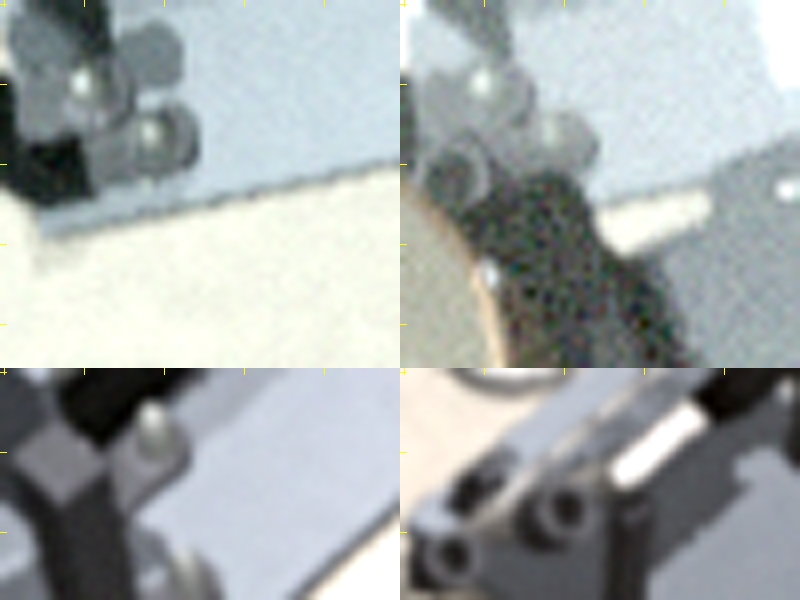

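In the comparison, the top view has the upper pin tip at px (210.6, 232.1) and the lower at (218.6, 238.2). The upper knuckle's top ring is now near (206, 243.2), about 3–4 px further up the image than predicted. So the gate is held off-centre along its y. I'll refit using the upper faces.

Run:
```python
from pl import *
s=sense();p,R=np.array(s["tcp_pos"]),np.array(s["ee_rot"]);g=grip_of(p,R);Rg=np.c_[-R[:,1],-R[:,0],-R[:,2]]
P0=np.array([.5789,-.0985,.115]);R0=np.array([[.155,-.808,.569],[-.988,-.126,.09],[-.001,-.576,-.817]]);g0=grip_of(P0,R0);Rg0=np.c_[-R0[:,1],-R0[:,0],-R0[:,2]]
o=[("side",(0,77,-107),(326.4,221.9)),("side",(0,77,-27),(340.8,216.1)),("top",(0,77,-27),T(558,178)),("top",(0,77,-107),T(533,132)),
("top",(-4,-65,-12),T(768,157)),("top",(-4,65,-12),T(590,187)),("side",(-4,-65,-12),S(726,72)),("top",(0,0,5),T(685,177)),("side",(0,0,5),S(677,115))]
now=[("top",(0,77,-27),np.array([205.9,243.3]))]
f=lambda gg,RR,c,x,d:proj(c,RR@((np.array(x))/1e3+d)+gg)[0]
for label,use0,usen in(("init",1,0),("both",1,1),("now",0,1)):
    def res(d):
        r=[f(g0,Rg0,c,x,d)-uv for c,x,uv in o]*use0+[2*(f(g,Rg,c,x,d)-uv) for c,x,uv in now]*usen
        return np.concatenate(r+[[0.02*d[0]*1e3,.02*d[2]*1e3]])
    q=least_squares(res,[0,0,0],loss='soft_l1');print(label,np.round(q.x*1e3,1))
    for c,x,uv in o:print(c,x,np.round(f(g0,Rg0,c,x,q.x)-uv,1),end=';')
    print(np.round(f(g,Rg,*now[0][:2],q.x)-now[0][2],1))
# pin triangulation from both cams: xy with known z
q=least_squares(lambda q:np.concatenate([proj("top",[q[0],q[1],.123])[0]-[210.6,232.1],proj("top",[q[0],q[1],.043])[0]-[218.6,238.2],proj("side",[q[0],q[1],.123])[0]-[215+(150-3.5)/8,281+(410-371.5)/8]]),[.547,.298])
print("pin",q.x,np.round(q.fun,1))
q=least_squares(lambda q:np.concatenate([proj("top",[q[0],q[1],.123])[0]-[210.6,232.1],proj("top",[q[0],q[1],.043])[0]-[218.6,238.2]]),[.547,.298])
print("pin top only",q.x,np.round(q.fun,1))
```

```text
init [-2.1  2.2 -2.5]
side (0, 77, -107) [-0.3 -0.2];side (0, 77, -27) [-0.7  0. ];top (0, 77, -27) [ 0.7 -0.1];top (0, 77, -107) [1.7 1. ];top (-4, -65, -12) [ 0.4 -0.6];top (-4, 65, -12) [-2.4  0.5];side (-4, -65, -12) [1.2 0.1];top (0, 0, 5) [-0.7 -0.2];side (0, 0, 5) [-0.3 -0. ];[0.3 2.4]
both [-0.2  5.   2.8]
side (0, 77, -107) [-0.5 -0.5];side (0, 77, -27) [-0.9 -0.4];top (0, 77, -27) [-0.2  0.3];top (0, 77, -107) [0.9 1.3];top (-4, -65, -12) [ 0.  -0.2];top (-4, 65, -12) [-3.3  0.9];side (-4, -65, -12) [ 1.1 -0.4];top (0, 0, 5) [-1.3  0.2];side (0, 0, 5) [-0.5 -0.5];[0.1 0.4]
now [-0.5  6.3  0.1]
side (0, 77, -107) [-1.3  0. ];side (0, 77, -27) [-1.7  0.3];top (0, 77, -27) [-1.  0.];top (0, 77, -107) [0.1 1.1];top (-4, -65, -12) [-1.1 -0.5];top (-4, 65, -12) [-4.2  0.6];side (-4, -65, -12) [0.3 0.3];top (0, 0, 5) [-2.3 -0.1];side (0, 0, 5) [-1.3  0.1];[ 0. -0.]
pin [0.54820988 0.29638086] [-0.6  0.  -0.4  0.   0.8 -0.6]
pin top only [0.54822466 0.29537268] [-0.1  0.   0.1 -0. ]
```

Run:
```python
from pl import *
s=sense();p,R=np.array(s["tcp_pos"]),np.array(s["ee_rot"]);g=grip_of(p,R);Rg=np.c_[-R[:,1],-R[:,0],-R[:,2]]
k=g+Rg@[0,.0825,0];print("knuckle",k);pin=np.array([.5482,.2956,0]);w=pin-k;w[2]=.184-g[2];print(w*1e3,"tool",R.T@w*1e3, "unit",gateR(11.1).T@w*1e3)
```

```text
knuckle [0.51787927 0.29255856 0.19555467]
[ 30.32073139   3.04144442 -11.47168666] tool [-29.358917    -8.1506696   11.48117193] unit [ 30.33905614  -2.85285974 -11.47168666]
```

Call:
arm_command --pt "0 0 0 6 0 0 0" --pt "0 -4 -1 5 0 0 0" --pt "0 -6 -2 0 0 0 0" --pt "0 -6 -2 0 0 0 0" --pt "0 -6 -1 0 0 0 0" --pt "0 -5 -1 0 0 0 0" --pt "0 -2 -1 0 0 0 0" --pt "0 0 0 0 0 0 0"

```text
time_s: 10.4
tcp_pos: [0.4713, 0.2659, 0.1732]
ee_rot: [[-0.933, -0.361, -0.0], [-0.361, 0.933, 0.002], [-0.001, 0.002, -1.0]]
wrist_force: [1.1, -0.7, -3.7]
gripper_width: 0.155
gripper_force: 30.0
```

Run:
```python
from pl import *
import cv2
from station import capture
s=sense();p,R=np.array(s["tcp_pos"]),np.array(s["ee_rot"]);g=grip_of(p,R);print(g,np.round(s["wrist_force"],1),s["time_s"])
im=np.ascontiguousarray(capture("top")[:,:,::-1]);cv2.imwrite("pics/b_top.png",im)
def cr(z,r,c,h,w,gm):
    z=(z[r:r+h,c:c+w]/255.)**gm;z=(z-z.min())/(np.percentile(z,90)-z.min());return cv2.resize((np.clip(z,0,1)*255).astype(np.uint8),None,fx=12,fy=12,interpolation=cv2.INTER_CUBIC)
b=cr(im,212,190,40,40,.6);o=b.copy()
for z,r in((.184-.027,.010),(.184-.027,.0063),(.123,.002),(.105,.009),(.025,.009)):
    a=np.linspace(0,2*np.pi,25);P=proj("top",np.c_[.5482+r*np.cos(a),.2956+r*np.sin(a),0*a+z]);P=((P-[190,212]+.5)*12)
    cv2.polylines(o,[np.round(P*8).astype(int)],True,(0,0,255) if z>.15 else (0,255,0),1,cv2.LINE_AA,3)
cv2.imwrite("pics/b.png",np.hstack([o[:,60:460],b[:,60:460]]))
```

```text
[0.47133909 0.26582891 0.18419933] [ 1.1 -0.7 -3.7] 10.4
```

View pics/b.png

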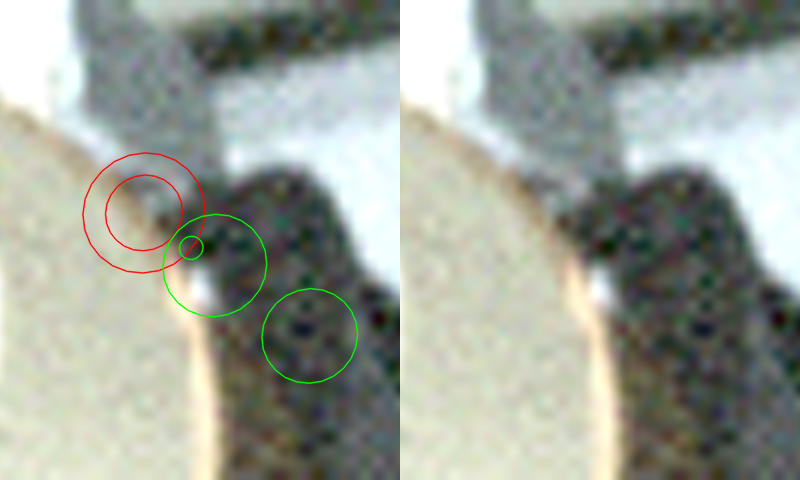

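The arm hides most of it now. The visible sliver of the knuckle ring, near px (204, 227), lies within the predicted circle. Lowering gently while watching the force.

Call:
arm_command --pt "0 0 0 3 0 0 0" --pt "0 0 0 4 0 0 0" --pt "0 0 0 3 0 0 0" --pt "0 0 0 2 0 0 0" --pt "0 0 0 1 0 0 0" --pt "0 0 0 0 0 0 0"

```text
time_s: 11.05
tcp_pos: [0.4709, 0.2659, 0.1601]
ee_rot: [[-0.932, -0.362, -0.0], [-0.362, 0.932, 0.002], [-0.001, 0.002, -1.0]]
wrist_force: [-0.4, -0.4, -4.6]
gripper_width: 0.158
gripper_force: 30.0
```

Call:
arm_command --pt "0 0 0 1 0 0 0" --pt "0 0 0 1 0 0 0" --pt "0 0 0 0 0 0 0"

```text
time_s: 11.35
tcp_pos: [0.471, 0.2659, 0.1582]
ee_rot: [[-0.932, -0.361, -0.0], [-0.361, 0.932, 0.002], [-0.001, 0.002, -1.0]]
wrist_force: [-0.1, -0.3, -3.9]
gripper_width: 0.161
gripper_force: 30.0
```

Call:
arm_command --pt "0 0 0 1 0 0 0" --pt "0 0 0 1 0 0 0" --pt "0 0 0 0 0 0 0"

```text
time_s: 11.65
tcp_pos: [0.4709, 0.2659, 0.1561]
ee_rot: [[-0.932, -0.361, -0.0], [-0.361, 0.932, 0.002], [-0.001, 0.002, -1.0]]
wrist_force: [0.6, 0.2, -4.3]
gripper_width: 0.154
gripper_force: 30.0
```

Call:
arm_command --pt "0 0 0 1 0 0 0" --pt "0 0 0 1 0 0 0" --pt "0 0 0 0 0 0 0"

```text
time_s: 11.95
tcp_pos: [0.4709, 0.2659, 0.1541]
ee_rot: [[-0.932, -0.361, -0.0], [-0.361, 0.932, 0.002], [-0.001, 0.002, -1.0]]
wrist_force: [-0.8, 1.0, -4.2]
gripper_width: 0.154
gripper_force: 30.0
```

Call:
arm_command --pt "0 0 0 1 0 0 0" --pt "0 0 0 1 0 0 0" --pt "0 0 0 0 0 0 0"

```text
time_s: 12.25
tcp_pos: [0.4709, 0.2659, 0.1521]
ee_rot: [[-0.932, -0.361, -0.0], [-0.361, 0.932, 0.002], [-0.001, 0.002, -1.0]]
wrist_force: [-0.1, 0.4, -3.7]
gripper_width: 0.159
gripper_force: 30.0
```

Call:
arm_command --pt "0 0 0 1 0 0 0" --pt "0 0 0 2 0 0 0" --pt "0 0 0 1 0 0 0" --pt "0 0 0 0 0 0 0"

```text
time_s: 12.65
tcp_pos: [0.4711, 0.2661, 0.1483]
ee_rot: [[-0.932, -0.362, 0.0], [-0.362, 0.932, 0.003], [-0.001, 0.002, -1.0]]
wrist_force: [-0.3, 0.5, -3.2]
gripper_width: 0.156
gripper_force: 30.0
```

Call:
arm_command --pt "0 0 0 1 0 0 0" --pt "0 0 0 1 0 0 0" --pt "0 0 0 1 0 0 0" --pt "0 0 0 0 0 0 0"

```text
time_s: 13.05
tcp_pos: [0.4716, 0.2665, 0.1455]
ee_rot: [[-0.932, -0.362, 0.001], [-0.362, 0.932, 0.004], [-0.003, 0.003, -1.0]]
wrist_force: [1.6, 1.2, -3.2]
gripper_width: 0.156
gripper_force: 30.0
```

Call:
arm_command --pt "0 0 0 1 0 0 0" --pt "0 0 0 1 0 0 0" --pt "0 0 0 0 0 0 0"

```text
time_s: 13.35
tcp_pos: [0.4716, 0.2664, 0.1435]
ee_rot: [[-0.932, -0.362, 0.001], [-0.362, 0.932, 0.003], [-0.003, 0.003, -1.0]]
wrist_force: [3.2, 0.8, -2.2]
gripper_width: 0.155
gripper_force: 30.0
```

Call:
arm_command --pt "0 0 0 1 0 0 0" --pt "0 0 0 1 0 0 0" --pt "0 0 0 0 0 0 0"

```text
time_s: 13.65
tcp_pos: [0.4715, 0.2664, 0.1416]
ee_rot: [[-0.932, -0.362, 0.001], [-0.362, 0.932, 0.003], [-0.003, 0.003, -1.0]]
wrist_force: [4.2, 1.2, -2.4]
gripper_width: 0.154
gripper_force: 30.0
```

Call:
arm_command --pt "0 0 0 1 0 0 0" --pt "0 0 0 0 0 0 0"

```text
time_s: 13.85
tcp_pos: [0.4715, 0.2664, 0.1405]
ee_rot: [[-0.932, -0.362, 0.001], [-0.362, 0.932, 0.003], [-0.002, 0.003, -1.0]]
wrist_force: [3.9, 1.4, -1.4]
gripper_width: 0.156
gripper_force: 30.0
```

Call:
arm_command --pt "0 0 0 1 0 0 0" --pt "0 0 0 0 0 0 0"

```text
time_s: 14.05
tcp_pos: [0.4715, 0.2663, 0.1395]
ee_rot: [[-0.932, -0.362, 0.001], [-0.362, 0.932, 0.003], [-0.002, 0.003, -1.0]]
wrist_force: [4.0, 2.1, -1.3]
gripper_width: 0.152
gripper_force: 30.0
```

Call:
arm_command --pt "0 0 0 1 0 0 0" --pt "0 0 0 0 0 0 0"

```text
time_s: 14.25
tcp_pos: [0.4714, 0.2663, 0.1385]
ee_rot: [[-0.932, -0.362, 0.001], [-0.362, 0.932, 0.003], [-0.002, 0.003, -1.0]]
wrist_force: [3.7, 1.5, -2.2]
gripper_width: 0.156
gripper_force: 30.0
```

Call:
arm_command --pt "0 0 0 1 0 0 0" --pt "0 0 0 0 0 0 0"

```text
time_s: 14.45
tcp_pos: [0.4713, 0.2663, 0.1374]
ee_rot: [[-0.932, -0.362, 0.001], [-0.362, 0.932, 0.003], [-0.002, 0.003, -1.0]]
wrist_force: [4.4, 1.7, -0.0]
gripper_width: 0.156
gripper_force: 30.0
```

Call:
arm_command --pt "0 0 0 1 0 0 0" --pt "0 0 0 0 0 0 0"

```text
time_s: 14.65
tcp_pos: [0.4712, 0.2662, 0.1363]
ee_rot: [[-0.932, -0.362, 0.001], [-0.362, 0.932, 0.003], [-0.002, 0.003, -1.0]]
wrist_force: [5.4, 1.5, -1.2]
gripper_width: 0.158
gripper_force: 30.0
```

Call:
arm_command --pt "0 0 0 1 0 0 0" --pt "0 0 0 0 0 0 0"

```text
time_s: 14.85
tcp_pos: [0.4712, 0.2662, 0.1353]
ee_rot: [[-0.932, -0.362, 0.0], [-0.362, 0.932, 0.003], [-0.001, 0.003, -1.0]]
wrist_force: [5.5, 2.8, -0.6]
gripper_width: 0.159
gripper_force: 30.0
```

Call:
arm_command --pt "0 0 0 1 0 0 0" --pt "0 0 0 0 0 0 0" --pt "0 0 0 0 0 0 0"

```text
time_s: 15.15
tcp_pos: [0.4712, 0.2662, 0.1343]
ee_rot: [[-0.932, -0.362, 0.0], [-0.362, 0.932, 0.003], [-0.001, 0.002, -1.0]]
wrist_force: [4.6, 3.0, -0.7]
gripper_width: 0.153
gripper_force: 30.0
```

Run:
```python
from pl import *
from station import capture,find_in
import cv2
s=sense();print(np.round(s["wrist_force"],1),np.round(s["moment"],2),s["tcp_pos"],s["gripper_width"])
im={c:capture(c)[:,:,::-1] for c in("side","top")}
for c in im:
    cv2.imwrite(f"pics/c_{c}.png",im[c])
    for n in("gate_grip","gate_free_edge"):print(c,n,[(np.round(d["location"],1).tolist(),round(d["p"],2)) for d in find_in(n,c)[:1]])
# ideal hung gate, yaw as tool
R=np.array(s["ee_rot"]);Rg=np.c_[-R[:,1],-R[:,0],-R[:,2]];pin=np.array([.5482,.2956,.152])
for n,x in(("grip",(0,0,0)),("panel mid",(0,0,-72)),("free top corner",(0,-65,-12)),("free low",(0,-65,-132))):
    X=pin+Rg@(np.array(x)/1e3-[0,.077,0]);print(n,X,[np.round(proj(c,X)[0],1) for c in("side","top")])
```

```text
[ 4.6  3.  -0.7] [ 0.77 -1.7   0.  ] [0.47116804 0.26615938 0.13430825] 0.15346319935296082
side gate_grip [([320.8, 275.2], 0.9)]
side gate_free_edge [([321.3, 280.0], 0.77)]
top gate_grip [([289.9, 236.6], 0.54)]
top gate_free_edge [([286.2, 236.3], 0.58)]
grip [0.47641001 0.26775784 0.15189155] [array([262.1, 294.8]), array([220.8, 265.5])]
panel mid [0.47644033 0.26796012 0.07989184] [array([264.5, 311.2]), array([227.6, 268.8])]
free top corner [0.41581313 0.24428843 0.13980005] [array([288. , 312.3]), array([233.7, 296.8])]
free low [0.41586366 0.24462557 0.01980053] [array([290. , 337.7]), array([243.1, 298.2])]
```

Call:
arm_command --pt "0 0 0 1 0 0 0" --pt "0 0 0 0 0 0 0"

```text
time_s: 15.65
tcp_pos: [0.4711, 0.2662, 0.1332]
ee_rot: [[-0.932, -0.362, 0.0], [-0.362, 0.932, 0.003], [-0.001, 0.002, -1.0]]
wrist_force: [5.2, 2.8, 0.2]
gripper_width: 0.158
gripper_force: 30.0
```

Call:
arm_command --pt "0 0 0 1 0 0 0" --pt "0 0 0 0 0 0 0"

```text
time_s: 15.85
tcp_pos: [0.4711, 0.2661, 0.1322]
ee_rot: [[-0.932, -0.362, 0.0], [-0.362, 0.932, 0.003], [-0.001, 0.002, -1.0]]
wrist_force: [5.1, 2.6, -1.3]
gripper_width: 0.156
gripper_force: 30.0
```

Call:
arm_command --pt "0 0 0 1 0 0 0" --pt "0 0 0 0 0 0 0"

```text
time_s: 16.05
tcp_pos: [0.471, 0.266, 0.1319]
ee_rot: [[-0.932, -0.362, 0.0], [-0.362, 0.932, 0.003], [-0.001, 0.002, -1.0]]
wrist_force: [2.9, 1.9, 4.4]
gripper_width: 0.159
gripper_force: 30.0
```

Call:
arm_command --pt "0 0 0 1 0 0 0" --pt "0 0 0 0 0 0 0"

```text
time_s: 16.25
tcp_pos: [0.471, 0.266, 0.1318]
ee_rot: [[-0.932, -0.362, 0.001], [-0.362, 0.932, 0.002], [-0.001, 0.002, -1.0]]
wrist_force: [0.5, 1.5, 9.1]
gripper_width: 0.154
gripper_force: 30.0
```

Seated: z is stuck at 0.1318 while Fz rises. I'll unload 1.5 mm, then start swinging about the pin (radius about 82.7 mm).

Call:
arm_command --pt "0 0 0 -1.5 0 0 0" --pt "0 -0.1 -2.5 0 0 0 -0.03" --pt "0 -0.15 -5 0 0 0 -0.06" --pt "0 -0.15 -5 0 0 0 -0.06" --pt "0 -0.15 -5 0 0 0 -0.06" --pt "0 -0.15 -5 0 0 0 -0.06" --pt "0 0 0 0 0 0 0"

```text
time_s: 16.95
tcp_pos: [0.4821, 0.2464, 0.1319]
ee_rot: [[-0.803, -0.596, 0.0], [-0.596, 0.803, 0.003], [-0.002, 0.003, -1.0]]
wrist_force: [2.6, 3.3, 1.9]
gripper_width: 0.159
gripper_force: 30.0
```

```bash
cat > arc.py <<'E'
from pl import *
s=sense();p,R=np.array(s["tcp_pos"]),np.array(s["ee_rot"]);print("t",s["time_s"],"F tool",np.round(R.T@np.array(s["wrist_force"]),1),"M",np.round(R.T@np.array(s["moment"]),2),p)
yaw=np.degrees(np.arctan2(-R[1,1],-R[0,1]));print("yaw",yaw,"pin from tool (r=.0827)",p+R@[-.0827,0,0],"left to shut deg",11.1-yaw,"j",np.round(s["joints"],0))
E
python3 arc.py
```

```text
t 16.95 F tool [-4.1  1.1 -1.9] M [-0.35 -1.35  0.01] [0.48208569 0.24639483 0.13191705]
yaw -53.40156385719823 pin from tool (r=.0827) [0.54848017 0.29570034 0.13209237] left to shut deg 64.50156385719822 j [ 44.  19. -19.  -0. -51. -97.]
```

Call:
arm_command --pt "0 -0.15 -5 0 0 0 -0.06" --pt "0 -0.15 -5 0 0 0 -0.06" --pt "0 -0.15 -5 0 0 0 -0.06" --pt "0 -0.15 -5 0 0 0 -0.06" --pt "0 -0.15 -5 0 0 0 -0.06" --pt "0 -0.15 -5 0 0 0 -0.06" --pt "0 -0.15 -5 0 0 0 -0.06" --pt "0 -0.15 -5 0 0 0 -0.06"

```text
time_s: 17.75
tcp_pos: [0.5122, 0.2214, 0.1319]
ee_rot: [[-0.436, -0.9, -0.001], [-0.9, 0.436, 0.003], [-0.003, 0.002, -1.0]]
wrist_force: [2.0, 2.1, 4.7]
gripper_width: 0.156
gripper_force: 30.0
```

```bash
python3 arc.py
```

```text
t 17.75 F tool [-2.7 -0.9 -4.7] M [ 0.13 -1.25  0.12] [0.51223527 0.22139081 0.13192704]
yaw -25.82512138519238 pin from tool (r=.0827) [0.54826174 0.29583099 0.13213456] left to shut deg 36.92512138519238 j [ 40.  21. -17.  -0. -52. -66.]
```

Call:
arm_command --pt "0 -0.15 -5 0 0 0 -0.06" --pt "0 -0.15 -5 0 0 0 -0.06" --pt "0 -0.15 -5 0 0 0 -0.06" --pt "0 -0.15 -5 0 0 0 -0.06" --pt "0 -0.15 -5 0 0 0 -0.06" --pt "0 -0.15 -5 0 0 0 -0.06" --pt "0 -0.15 -5 0 0 0 -0.06" --pt "0 0 0 0 0 0 0"

```text
time_s: 18.55
tcp_pos: [0.5459, 0.2128, 0.1319]
ee_rot: [[-0.032, -0.999, -0.001], [-0.999, 0.032, 0.002], [-0.002, 0.001, -1.0]]
wrist_force: [1.7, 1.9, 6.1]
gripper_width: 0.156
gripper_force: 30.0
```

```bash
python3 arc.py
```

```text
t 18.55 F tool [-2.  -1.6 -6.1] M [ 0.35 -0.79  0.13] [0.54592474 0.2128095  0.13193285]
yaw -1.8615088034446614 pin from tool (r=.0827) [0.54861138 0.29546567 0.13210651] left to shut deg 12.96150880344466 j [ 37.  23. -13.  -0. -54. -39.]
```

Call:
arm_command --pt "0 -0.07 -3.3 0 0 0 -0.04" --pt "0 -0.07 -3.3 0 0 0 -0.04" --pt "0 -0.05 -2.5 0 0 0 -0.03" --pt "0 -0.03 -1.65 0 0 0 -0.02" --pt "0 -0.03 -1.65 0 0 0 -0.02" --pt "0 0 0 0 0 0 0"

```text
time_s: 19.15
tcp_pos: [0.5571, 0.213, 0.1319]
ee_rot: [[0.115, -0.993, -0.003], [-0.993, -0.115, 0.001], [-0.002, 0.003, -1.0]]
wrist_force: [-0.2, 1.2, 7.0]
gripper_width: 0.158
gripper_force: 30.3
```

```bash
python3 arc.py
```

```text
t 19.15 F tool [-1.3  0.  -7. ] M [ 0.   -0.46  0.49] [0.55713244 0.21298023 0.13191166]
yaw 6.6136861701003795 pin from tool (r=.0827) [0.54760798 0.2951298  0.13205846] left to shut deg 4.48631382989962 j [ 36.  24. -11.  -0. -55. -30.]
```

Call:
arm_command --pt "0 -0.03 -1.65 0 0 0 -0.02" --pt "0 -0.03 -1.65 0 0 0 -0.02" --pt "0 -0.03 -1.65 0 0 0 -0.02" --pt "0 0 0 0 0 0 0"

```text
time_s: 19.55
tcp_pos: [0.5627, 0.2138, 0.132]
ee_rot: [[0.175, -0.985, -0.002], [-0.985, -0.175, 0.002], [-0.002, 0.002, -1.0]]
wrist_force: [2.8, -0.3, 6.1]
gripper_width: 0.155
gripper_force: 30.1
```

```bash
python3 arc.py
```

```text
t 19.55 F tool [ 0.8 -2.7 -6.1] M [ 0.47 -0.28  0.37] [0.56271081 0.21383298 0.13201872]
yaw 10.094793551957826 pin from tool (r=.0827) [0.54821566 0.29525261 0.13217501] left to shut deg 1.0052064480421734 j [ 36.  25. -10.  -0. -55. -26.]
```

Call:
arm_command --pt "0 -0.03 -1.65 0 0 0 -0.02" --pt "0 -0.03 -1.65 0 0 0 -0.02" --pt "0 0 0 0 0 0 0"

```text
time_s: 19.85
tcp_pos: [0.5664, 0.2145, 0.1321]
ee_rot: [[0.215, -0.977, -0.001], [-0.977, -0.215, 0.002], [-0.002, 0.001, -1.0]]
wrist_force: [3.7, 0.7, 5.4]
gripper_width: 0.154
gripper_force: 30.1
```

```bash
python3 arc.py
```

```text
t 19.85 F tool [ 0.1 -3.8 -5.5] M [ 0.76 -0.08  0.17] [0.56635732 0.21454806 0.13207253]
yaw 12.427489385589237 pin from tool (r=.0827) [0.54856008 0.29531021 0.13222463] left to shut deg -1.327489385589237 j [ 36.  25. -10.  -0. -55. -23.]
```

Call:
arm_command --pt "0 -0.03 -1.65 0 0 0 -0.02" --pt "0 0 0 0 0 0 0"

```text
time_s: 20.05
tcp_pos: [0.5663, 0.2146, 0.1321]
ee_rot: [[0.233, -0.972, -0.004], [-0.972, -0.233, 0.001], [-0.002, 0.004, -1.0]]
wrist_force: [-0.8, 0.2, 8.9]
gripper_width: 0.157
gripper_force: 30.5
```

Call:
arm_command --pt "0 -0.03 -1.65 0 0 0 -0.02" --pt "0 0 0 0 0 0 0"

```text
time_s: 20.25
tcp_pos: [0.5664, 0.2146, 0.132]
ee_rot: [[0.252, -0.968, -0.008], [-0.968, -0.252, -0.0], [-0.002, 0.008, -1.0]]
wrist_force: [-5.7, 1.8, 9.7]
gripper_width: 0.16
gripper_force: 30.9
```

```bash
python3 arc.py
```

```text
t 20.25 F tool [-3.2  5.2 -9.6] M [-1.51 -0.78  0.63] [0.5663511  0.21463255 0.13200722]
yaw 14.602054190470609 pin from tool (r=.0827) [0.54550316 0.2946615  0.13214709] left to shut deg -3.5020541904706093 j [ 36.  25. -10.  -0. -56. -21.]
```

Call:
arm_command --pt "0 0.03 1.6 -0.7 0 0 0.03" --pt "0 0 0 0 0 0 0" --pt "35 0 0 0 0 0 0" --pt "35 0 0 0 0 0 0" --pt "35 0 0 0 0 0 0" --pt "35 0 0 0 0 0 0"

```text
time_s: 20.85
tcp_pos: [0.5677, 0.2148, 0.1315]
ee_rot: [[0.227, -0.974, -0.002], [-0.974, -0.227, 0.001], [-0.002, 0.002, -1.0]]
wrist_force: [-1.0, 0.1, 0.5]
gripper_width: 0.377
gripper_force: 0.0
```

Call:
arm_command --pt "35 0 0 -5 0 0 0" --pt "35 0 0 -15 0 0 0" --pt "35 0 0 -25 0 0 0" --pt "35 0 0 -35 0 0 0" --pt "35 0 0 -40 0 0 0" --pt "35 0 0 -30 0 0 0"

```text
time_s: 21.45
tcp_pos: [0.5688, 0.2148, 0.2855]
ee_rot: [[0.227, -0.974, 0.003], [-0.974, -0.227, 0.003], [-0.003, -0.003, -1.0]]
wrist_force: [0.8, 0.0, 0.3]
gripper_width: 0.403
gripper_force: 0.0
```

Call:
arm_command --pt "35 15 20 0 0 0 0" --pt "35 25 30 0 0 0 0" --pt "35 25 30 0 0 0 0" --pt "35 25 30 0 0 0 0" --pt "35 25 30 0 0 0 0" --pt "35 25 30 0 0 0 0" --pt "35 25 30 0 0 0 0" --pt "35 25 30 0 0 0 0"

```text
time_s: 22.25
tcp_pos: [0.3862, -0.0236, 0.2822]
ee_rot: [[0.228, -0.974, 0.001], [-0.974, -0.228, 0.003], [-0.002, -0.001, -1.0]]
wrist_force: [0.1, -1.5, -0.0]
gripper_width: 0.399
gripper_force: 0.0
```

Call:
arm_command --pt "35 40 0 0 0 0 0" --pt "35 40 0 0 0 0 0" --pt "35 40 0 0 0 0 0" --pt "35 40 0 0 0 0 0" --pt "35 40 0 0 0 0 0" --pt "35 0 0 0 0 0 0"

```text
time_s: 22.85
tcp_pos: [0.4333, -0.2206, 0.2809]
ee_rot: [[0.222, -0.975, -0.001], [-0.975, -0.222, 0.002], [-0.002, 0.001, -1.0]]
wrist_force: [-0.4, 1.2, -0.7]
gripper_width: 0.404
gripper_force: 0.0
```

Run:
```python
from ov import *
from station import capture,sense
print(sense()["tcp_pos"],sense()["time_s"])
yaw=np.radians(12.2);pin=np.array([.5483,.2955,.152]);Rg=Rz(yaw);fn=lambda p:pin+Rg@(np.array(p)/1e3-[0,.077,0])
seg=box((-7,-30,-13),(7,30,13))+box((-4,-65,-132),(4,65,-12))
I={c:np.ascontiguousarray(capture(c)[:,:,::-1]) for c in("side","top")}
L=[draw(I["side"],"side",s,fn,220,190,100,120,3.3) for s in([],seg)]
B=[draw(I["top"],"top",s,fn,165,185,90,120,3.3) for s in([],seg)]
m=np.vstack([np.hstack(L),np.hstack(B)]);print(m.shape);cv2.imwrite("pics/fin.png",m[:600,:800])
```

```text
[ 0.43329267 -0.22058286  0.28089812] 22.85
(627, 792, 3)
```

View pics/fin.png

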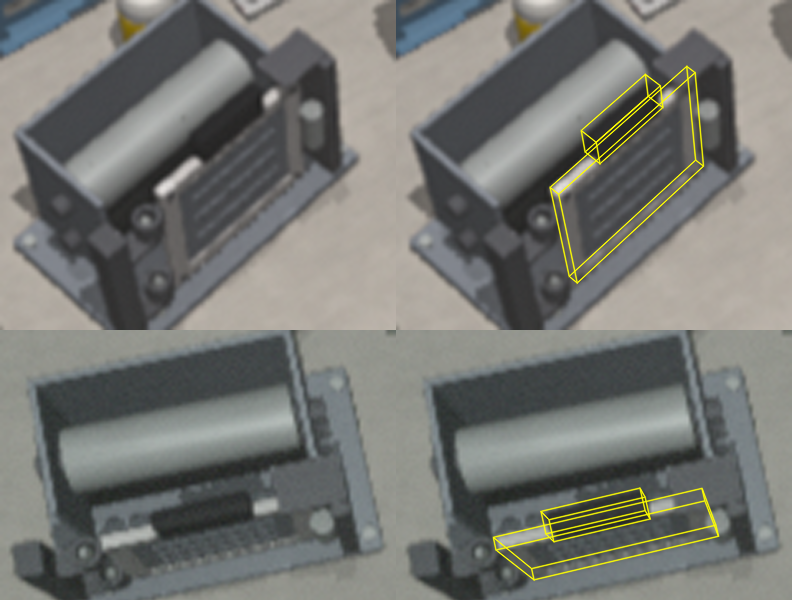

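The last view shows both knuckles down over their pins and the gate's free corner tucked under the keeper lip. The roller stands in front of the free edge, and the arm is clear. Handing in.

```bash
python3 -c "
from station import finish_job
print(finish_job())"
```

```text
the job is handed in; nothing more can be done
None
```

I hung the gate on both pins and swung it shut past the roller catch to its stop under the keeper lip. I then let go and handed the job in at about 23 s; no verdict came back.

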